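Sign the ear defenders back in and hang them on the rail

TASK

Sign the ear defenders back in: take the stick scanner out of its holder, point its nose squarely at the middle of the bar-code label on the sloping stand from about 10 cm away, hold it steady there for two seconds, and stand it back nose-down in its holder. Then hang the ear defenders by the middle of their headband over the bar of the steel rail, squarely across it with one cup on each side, letting nothing drop. Leave everything else on the bench where it stands.

Things in the scene. Friction and masses are not known exactly. Their poses are not given: they have to be found in the camera images.
- scanner: Stick-shaped hand scanner, white and grey, 154 mm long, standing nose-down in its holder. Round: nose head 40 mm diameter for the lowest 38 mm, then a plain 30 mm diameter grip to the top. Origin: centre of the flat reading window in the nose; z runs from nose to butt, so it reads along -z. About 0.18 kg, balance point about 65 mm from the nose; grip it near 110 mm.
- holder: Fixed open black cup, 64 mm outer and 54 mm inner diameter, rim 55 mm high, on a 90 x 70 mm foot plate 4 mm thick. Origin: centre of its underside, z up.
- holder_in (a point): Centre of the holder's flat inner floor, 5 mm above the table; the scanner's nose stands here, with 7 mm play all round.
- label: Bar-code label (66 x 45 mm, white with black bars) on a fixed aluminium plate 100 x 85 mm that slopes 35 degrees, facing up and roughly towards the robot (within about 0.35 rad of -x). Origin: centre of the label's face, 48 mm above the table; z points squarely out of the face, y level along the row of bars, x up the slope.
- muffs: Grey plastic ear defenders standing on their two cups, headband up; 182 mm wide (x), 66 deep (y), 150 high. Origin: midway between the cups at table level; x from cup to cup, z up. Both sides alike. Cups 80 mm high, 92 mm gap between. The headband's top is a flat padded crown block 72 (x) by 30 (y) by 22 mm, underside at z = 128, top at 150: grip it across y from above. About 0.25 kg.
- muffs_crown (a point): Centre of the underside of the ear defenders' padded crown (z = 128 mm in their frame): the spot that rests on the bar.
- rail: Fixed steel hanging rail: a level round bar 16 mm in diameter and 240 mm long, along the rail's y axis, on two upright posts 14 mm thick with 52 mm round feet, 220 mm apart. Nothing on it rises above the bar's top, 173 mm above the table. Origin: on the table below the middle of the bar.
- rail_mid (a point): Middle of the bar, on its centre line, 165 mm above the table; the axes are the rail's (y along the bar, x level across it).
- tube_rack: Bystander: white rack of capped tubes, 60 x 170 mm, 101 mm high, origin under its centre. Leave it.
- bottle: Bystander: amber bottle, 60 mm diameter, 150 mm high, origin under its centre. Leave it.
- beaker: Bystander: glass beaker, 72 mm diameter, 85 mm high, origin under its centre. Leave it.
- jar: Bystander: white jar, 60 mm diameter, 80 mm high, origin under its centre. Leave it.
- slide_box: Bystander: grey slide box, 80 x 100 x 30 mm, origin under its centre. Leave it.
- petri: Bystander: stack of clear dishes, 90 mm diameter, 44 mm high, origin under its centre. Leave it.

How it is judged:
By the outcome, as a careful person would: the job done as asked, in the order asked, and still so for the second after the job is handed in, with the robot touching nothing.
It also fails if it takes over 58 s, if anything falls off the work surface, if the arm or the gripper's body presses on something with over 40 N, if the wrist force passes 120 N, or if a joint passes its speed limit or range.

ROBOT

A 6-joint arm with a two-finger parallel gripper is mounted at the origin on the work surface. World frame = base frame: x ahead of the robot, y to its left, z up, the work surface at z = 0. Lengths are in m, angles in rad, forces in N, time in s.
With the tool pointing down it reaches from about 0.375 to 0.9 m from the base axis. Payload 3.1 kg.
Tool frame: the origin (TCP) lies midway between the tips of the shut fingers; the grasp point (between the pads) lies 19 mm behind it; z points along the fingers, y is the line along which they close (so a half turn about z gives the same grasp; the last joint's range is limited). The gripper opens to 87 mm and grips with 3 to 60 N. Pads are 19 mm wide; open, the fingers measure 117 mm over their backs; the gripper's body (75 mm by 190 mm) begins 51 mm behind the grasp point.
Start: joints at [1.071, 0.527, 1.433, -0, 1.181, -0.178], TCP at [0.198, 0.593, 0.223] pointing down, gripper open.
Joint ranges: [-3.08, 3.08], [-0.75, 2.2], [0.22, 2.44], [-1.43, 4.57], [0, 2.65], [-2.85, 2.85]. Speed limits (rad/s): [2.79, 2.79, 3.14, 3.14, 3.14, 3.14].

INTERFACE

Orientations are given as a unit quaternion [x, y, z, w].
In Python, from rig import robot gives the robot as it stands.
- The arm moves only by the shell command python3 -m jog 'ROWS' [FORCE]. ROWS is a JSON object of lists of equal length, an entry for each row: "dp": the shift along the tool's x, y, z in mm, a list of three; "delta_rot": the turn, a rotation vector about the tool's x, y, z in rad, a list of three; "gripper": the opening, from -1 (shut) to 1 (fully open). A call has 1 to 12 rows; each row is the pose to reach, as a shift and turn from the pose commanded when the call began, along the tool's axes at that moment; what a row does not reach only later rows make up. A row lasts 1/10 s, in which the tool goes at most 50 mm and 8.59 degrees, less where a joint would pass 70% of its speed; a pose out of reach is approached as far as the arm can. A call with a gripper value outside its range is refused whole. The fingers move at their own pace and stop on an object; FORCE is the grip in N (left out, the last holds). Time passes only in rows, so rows that repeat a pose let the fingers close. It gives the time, the measured TCP pose, the force, the opening and the grip force at its end, in the units of the state.
- robot.get_obs(): the state, without advancing time (a new reading comes with each control period).
- robot.camera(name): name is "scene" or "top"; returns the picture (384x512x3 uint8, red, green, blue); there is no depth.
- robot.camera_model(name): a dict with "fx", "fy", "cx", "cy" (pixels), "xyz" and "orientation" of the camera in the world. Camera axes: x right, y down, z forward; pixel columns grow to the right and rows downward; lengths in m; the calibration is good to about 2 mm. A picture is of the moment at which its call begins. camera_model takes no time and is no camera call.
- robot.hand_in(): hands the job in; it is judged then, once.
Trained networks look in the newest picture that a camera, given by its name, has taken for a name from the list of things; names that differ only in an ending like _2 or _b are one class to them, and where a whole thing is asked for, a point or a joint stands for the part that bears it (a point fixed in the world has none). Each returns a list of dicts, best first, with "score" (0 to 1); they miss things now and then, are a little off and sometimes report something else, mostly with a low value. They report only what shows in the picture. A call takes as long as a camera call.
- robot.search_frame(name, camera): "rect" ([left, top, right, bottom] in pixels, round what is visible of it).
The state is a dict: "time": time; "q": joint angles; "joint_velocities": joint speeds; "joint_torque": joint torques, N m; "position": TCP position; "tool_rot": TCP orientation; "ft_force": force on the tool from outside, world axes, zero at the start; "moment": the same for the moment, N m; "grip_width": finger opening in m; "grip_force": force on a finger pad.
Only numpy, scipy, OpenCV 4.12 (cv2) and the standard library are available. Lean on these libraries where they do the work, as an engineer would, in place of code of your own. Each camera call takes 0.05 s, during which the arm holds its last target. There are 200 camera calls.

## Working session

There is one attempt and no reset: what is moved stays moved. The work goes in short steps, Python scripts to look and compute and a shell command to move; the robot and the scene stay as the last step left them, time stands still between calls to the robot, and variables do not carry over. Pictures are saved under pics/ and viewed, at most 13 in all, crops included, and the job is handed in when it is done.

```bash
ls; mkdir -p pics; python3 - <<'E'
from rig import robot
import cv2
for c in("scene","top"):
    im=robot.camera(c); cv2.imwrite(f"pics/{c}0.png",im[:,:,::-1]); print(c,robot.camera_model(c))
    for n in ["scanner","holder","label","muffs","rail","tube_rack","bottle","beaker","jar","slide_box","petri"]:
        print(n,[(d["rect"],round(d["score"],2)) for d in robot.search_frame(n,c)[:2]])
o=robot.get_obs();print(o)
E
```

```text
pics
scene {'fx': 464.1382449015888, 'fy': 464.1382449015888, 'cx': 251.76275324808333, 'cy': 192.2455920036543, 'xyz': array([1.01334741, 0.51131219, 1.11480538]), 'orientation': array([ 0.34326539,  0.89225832, -0.27306949, -0.10713089])}
scanner [([235.1, 146.0, 252.6, 182.8], 0.67)]
holder [([227.8, 167.6, 267.8, 201.6], 0.92)]
label [([239.6, 205.5, 284.3, 240.5], 0.92)]
muffs [([301.8, 244.1, 372.0, 312.6], 0.92)]
rail [([138.9, 93.2, 213.1, 167.0], 0.68)]
tube_rack [([179.6, 205.1, 241.6, 274.2], 0.86)]
bottle [([245.6, 268.7, 271.8, 312.0], 0.77), ([303.6, 247.2, 368.7, 310.6], 0.74)]
beaker [([316.5, 181.9, 346.7, 214.7], 0.88)]
jar [([256.3, 129.5, 278.5, 160.2], 0.63)]
slide_box [([125.3, 185.5, 167.7, 221.6], 0.87), ([234.5, 150.6, 251.3, 180.3], 0.22)]
petri [([274.9, 162.8, 307.6, 193.1], 0.65)]
top {'fx': 388.309755635192, 'fy': 388.309755635192, 'cx': 250.70399409788027, 'cy': 191.8797248919781, 'xyz': array([ 0.37415181, -0.009081  ,  1.21533076]), 'orientation': array([-0.699398  ,  0.70902319, -0.05510172,  0.07136071])}
scanner [([276.5, 209.9, 292.7, 225.0], 0.69
[... 564 characters left out ...]
 1.07048563e+00,  5.27544765e-01,  1.43269928e+00, -3.90808620e-05,
        1.18139875e+00, -1.78505165e-01]), 'joint_velocities': array([ 1.17238257e-03, -3.33584891e-04, -4.49820757e-05, -4.88955834e-04,
        2.56432107e-03,  9.53757507e-04]), 'joint_torque': array([-1.32462283e-04, -4.40020859e+01, -1.76984864e+01,  6.35557878e-02,
        5.04231895e-02,  1.14578810e-05]), 'position': array([0.19764796, 0.59289762, 0.2225211 ]), 'tool_rot': array([ 1.60202054e-01,  9.87084242e-01, -2.96593107e-05,  8.69924222e-06]), 'ft_force': array([-0.34960053, -0.0240298 ,  0.20389678]), 'moment': array([-0.01520255,  0.01123333,  0.04400438]), 'grip_force': 0.0, 'grip_width': 0.08698977562974806}
```

```bash
python3 - <<'E'
import cv2
s=cv2.imread("pics/scene0.png");t=cv2.imread("pics/top0.png")
cv2.imwrite("pics/s1.png",cv2.resize(s[85:325,115:385],None,fx=2.5,fy=2.5,interpolation=cv2.INTER_CUBIC)[:600])
cv2.imwrite("pics/t1.png",cv2.resize(t[115:285,135:425],None,fx=2.7,fy=2.7,interpolation=cv2.INTER_CUBIC))
E
```

```text
(no output)
```

View pics/s1.png

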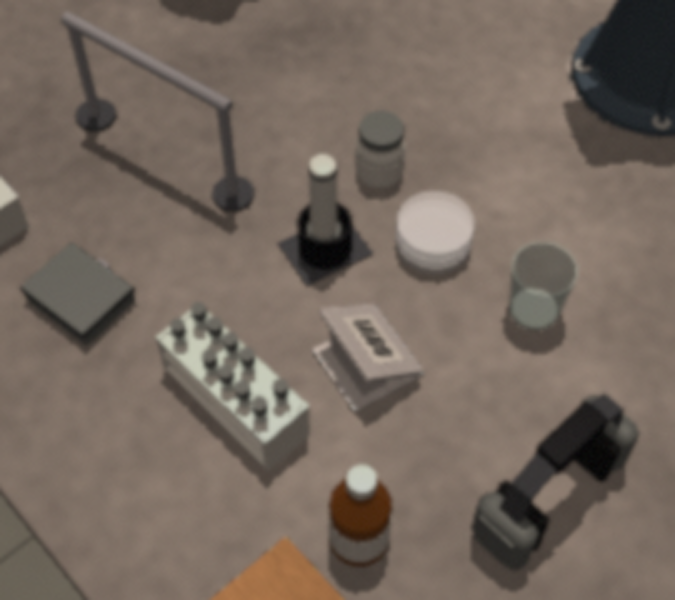

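View pics/t1.png

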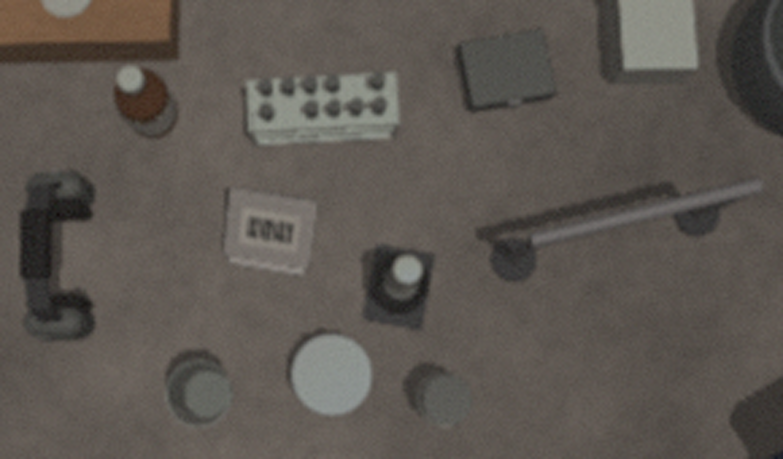

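```bash
cat > h.py <<'E'
import numpy as np
from rig import robot
from scipy.spatial.transform import Rotation as R
from scipy.optimize import least_squares
M={c:robot.camera_model(c) for c in("scene","top")}
def proj(c,P):
    m=M[c];p=R.from_quat(m["orientation"]).inv().apply(np.atleast_2d(P)-m["xyz"])
    return np.c_[m["fx"]*p[:,0]/p[:,2]+m["cx"],m["fy"]*p[:,1]/p[:,2]+m["cy"]]
def S(u,v):return np.array([u/2.5+115-.3,v/2.5+85-.3])
def T(u,v):return np.array([u/2.7+135-.3,v/2.7+115-.3])
def tri(s,t):
    f=lambda P:np.r_[proj("scene",P)[0]-s,proj("top",P)[0]-t]
    r=least_squares(f,[.5,0,.1]);return r.x,r.fun
def ray(c,uv,z):
    f=lambda P:proj(c,[P[0],P[1],z])[0]-uv
    return least_squares(f,[.5,0]).x
E
python3 - <<'E'
from h import *
np.set_printoptions(precision=4,suppress=True)
for n,s,t in [("scanner butt",(322,164),(407,268)),("label c",(373,338),(270,231)),
 ("plate a",(321,307),(303,272)),("plate b",(377,305),(228,264)),
 ("plate tr",(420,373),(231,188)),("plate d",(363,380),(317,201)),("crown",(580,432),(36,244)),
 ("bar e1",(67,20),(762,185)),("bar e2",(227,103),(532,242)),("foot1",(95,116),(700,218)),("foot2",(233,194),(513,260))]:
    print(n,*tri(S(*s),T(*t)))
for c,f,L in [("top",T,[(373,248),(434,258),(422,327),(364,317)]),("scene",S,[(280,247),(323,282),(371,250)])]:
    for p in L: print("foot plate",c,ray(c,f(*p),.004))
print("petri",ray("top",T(331,373),.044),"beaker",ray("top",T(198,380),.085),"jar",ray("top",T(440,395),.08))
print("bottle",ray("top",T(130,78),.15),"rack",[ray("top",T(*p),.08) for p in [(246,84),(395,73),(398,124),(253,132)]],"slide",ray("top",T(507,66),.03))
E
```

```text
scanner butt [ 0.5028 -0.08    0.1597] [ 0.0274  0.0052  0.0215 -0.0191]
label c [0.5608 0.0657 0.0471] [ 0.04    0.0061  0.0352 -0.0299]
plate a [0.5418 0.0027 0.006 ] [10.1547  1.6895  8.6954 -7.4994]
plate b [0.5377 0.0824 0.1015] [ 9.9415  1.4168  8.6565 -7.2574]
plate tr [0.5841 0.128  0.0881] [-8.2516 -1.154  -7.493   6.2621]
plate d [ 0.5869  0.0414 -0.038 ] [-9.3497 -1.5396 -8.3316  7.1712]
crown [0.5321 0.306  0.1465] [-1.3859 -0.0878 -1.3354  1.0163]
bar e1 [ 0.5811 -0.4412  0.1597] [-0.6575 -0.2168 -0.4517  0.4688]
bar e2 [ 0.527  -0.2064  0.1688] [ 0.5281  0.1262  0.3939 -0.3696]
foot1 [ 0.5773 -0.4358 -0.0063] [ 0.1691  0.0508  0.1228 -0.1234]
foot2 [ 0.5297 -0.2138  0.0029] [ 0.1595  0.0362  0.1243 -0.115 ]
foot plate top [ 0.5457 -0.0515]
foot plate top [ 0.5329 -0.122 ]
foot plate top [ 0.4533 -0.1057]
foot plate top [ 0.4656 -0.0394]
foot plate scene [ 0.5391 -0.1158]
foot plate scene [ 0.5343 -0.0454]
foot plate scene [ 0.4628 -0.0414]
petri [ 0.4015 -0.0008] beaker [0.3948 0.1409] jar [ 0.3761 -0.1166]
bottle [0.7109 0.2073] rack [array([0.7235, 0.09  ]), array([ 0.7332, -0.0779]), array([ 0.674 , -0.0797]), array([0.6677, 0.0822])] slide [ 0.755  -0.2122]
```

```bash
python3 - <<'E'
import cv2,numpy as np
s=cv2.imread("pics/scene0.png");t=cv2.imread("pics/top0.png")
def c(im,x,y):
    p=cv2.resize(im[y:y+50,x:x+66],(396,300),interpolation=cv2.INTER_CUBIC);p=cv2.convertScaleAbs(p,alpha=1.5);return p
# scale 6
a=np.hstack([c(t,210,178),c(t,130,182)]);b=np.hstack([c(s,235,200),c(s,304,240)])
cv2.imwrite("pics/z.png",np.vstack([a,b]))
E
```

```text
(no output)
```

View pics/z.png

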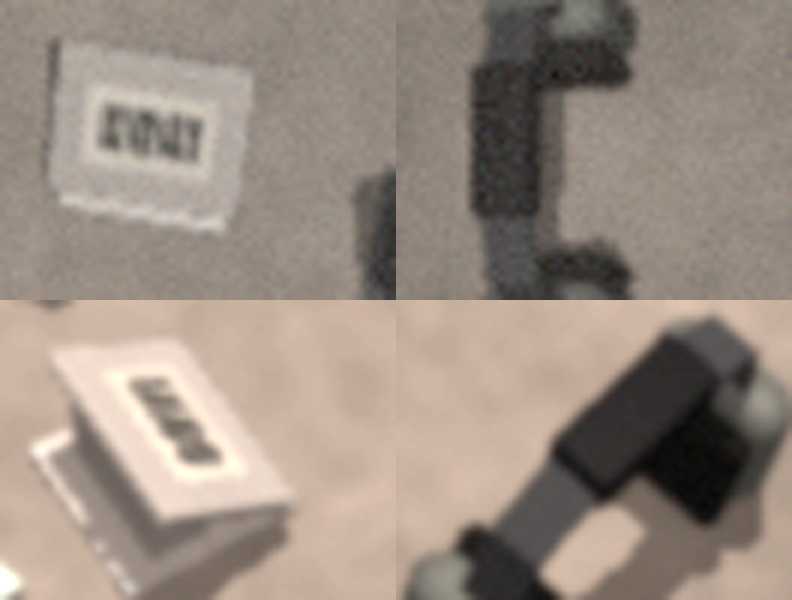

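```bash
cat > fit.py <<'E'
from h import *
np.set_printoptions(precision=4,suppress=True)
g=lambda x0,y0,L,ox=0,oy=0:np.array([[x0+(u-ox+.5)/6-.5,y0+(v-oy+.5)/6-.5] for u,v in L])
def fit(objs,x0,pose):
    f=lambda p:np.concatenate([(proj(c,pose(p,m))-px).ravel() for c,m,px in objs])
    r=least_squares(f,x0,loss="soft_l1");print(r.x,"resid",f(r.x).round(1));return r.x
def labpose(p,m):
    x,y,z,psi=p; n=np.array([-np.sin(.611)*np.cos(psi),-np.sin(.611)*np.sin(psi),np.cos(.611)])
    yv=np.array([np.sin(psi),-np.cos(psi),0]); xv=np.cross(yv,n)
    return np.array([x,y,z])+m[:,:1]*xv+m[:,1:]*yv
# corners order: (x up, y): top picks: (+x,+y world), (+x,-y), (-x,-y), (-x,+y)
def rect(a,b):return np.array([[a,-b],[a,b],[-a,b],[-a,-b]])/2
lt=g(210,178,[(88,85),(219,98),(207,172),(80,163)]);pt=g(210,178,[(58,38),(252,70),(232,217),(60,197)])
ls=g(235,200,[(190,483),(105,370),(165,360),(244,468)],0,300);ps=g(235,200,[(165,520),(50,350),(175,340),(295,498)],0,300)
for b in(False,True):
  o=[("top",rect(.045,.066),lt),("scene",rect(.045,.066),ls)]
  if b:o+=[("top",rect(.085,.1),pt),("scene",rect(.085,.1),ps)]
  for sgn in(0,):fit(o,[.56,.066,.048,0],labpose)
def mp(p,m):
    c,s=np.cos(p[3]),np.sin(p[3]);return np.c_[p[0]+c*m[:,0]-s*m[:,1],p[1]+s*m[:,0]+c*m[:,1],p[2]+m[:,2]]
k=np.array([[.036,.015,0],[.036,-.015,0],[-.036,-.015,0],[-.036,.015,0]])
ct=g(130,182,[(77,65),(147,63),(144,215),(77,213)]);cs=g(304,240,[(607,492),(555,447),(668,335),(715,372)],396,300)
print("crown top");fit([("top",k,ct),("scene",k,cs)],[.53,.306,.15,0],mp);fit([("top",k,ct)],[.53,.306,.15,0],lambda p,m:mp([p[0],p[1],.15,p[3]],m));fit([("scene",k,cs)],[.53,.306,.15,0],lambda p,m:mp([p[0],p[1],.15,p[3]],m))
b=np.array([[0,-.12,0],[0,.12,0]]);f0=np.array([[0,-.11,-.165],[0,.11,-.165]])
print("rail");fit([("scene",b,np.array([S(67,20),S(229,102)])),("top",b,np.array([T(763,184),T(530,243)])),("scene",f0,np.array([S(95,116),S(233,194)])),("top",f0,np.array([T(700,218),T(513,260)]))],[.55,-.32,.165,.2],mp)
E
python3 fit.py
```

```text
[0.5449 0.0675 0.0347 0.1097] resid [ 0.5 22.  -0.2 17.2  0.1 -8.1 -0.2 -4.  15.8 -5.7 11.6 -0.6 -7.1  4.7
 -1.5  0.9]
[0.5393 0.068  0.0272 0.0725] resid [  0.4  23.7  -0.4  19.7   0.3  -5.6   0.1  -2.2  17.1  -5.   13.6  -0.4
  -5.4   4.6  -0.5   1.3   0.7  37.6   0.1  29.5   1.1 -19.4  -2.9 -13.3
  29.6  -9.1  22.1  -2.  -15.8   5.7  -8.2   2. ]
crown top
[0.5355 0.3034 0.1447 0.0439] resid [ 0.   0.2 -1.1 -0.1 -0.3 -0.   0.2  0.9 -0.3  0.8 -1.8 -0.4 -0.8 -1.4
  1.5  0.7]
[0.5354 0.3011 0.1525 0.0204] resid [ 0.6 -0.2 -0.4 -0.3 -0.3 -0.1  0.1  0.6]
[0.5371 0.3052 0.15   0.056 ] resid [ 0.4  0.8 -1.3 -0.2 -0.5 -1.6  1.9  0.4]
rail
[ 0.5536 -0.3228  0.1656  0.2298] resid [-0.7 -1.5  0.1  1.3 -0.5  0.5  0.8 -0.3  0.5 -0.2  0.1 -0.1 -1.  -0.9
  0.6  0.4]
```

```bash
sed -i 's/yv=np.array(\[np.sin(psi),-np.cos(psi),0\])/yv=np.array([-np.sin(psi),np.cos(psi),0])/; s/\[\[a,-b\],\[a,b\],\[-a,b\],\[-a,-b\]\]/[[a,b],[a,-b],[-a,-b],[-a,b]]/' fit.py; python3 fit.py|head -6
```

```text
[ 0.5625  0.0669  0.0528 -0.1344] resid [-0.4 -0.3 -0.5  0.   0.3  1.   0.1 -0.1 -0.8 -0.6 -1.   0.3  0.1  0.4
  1.3 -0.2]
[ 0.563   0.0666  0.0501 -0.1603] resid [ 0.  -0.6 -0.2  0.3  0.3  1.2  0.2 -0.4 -1.4 -0.1 -1.   0.6  0.3  1.
  0.8  0.7 -0.   0.4  0.6 -0.2  0.9  0.2 -2.4 -1.1  1.3 -0.5 -0.5 -0.1
  0.  -0.6  0.8 -0.4]
crown top
```

```bash
cat > go.py <<'E'
import sys
from h import *
np.set_printoptions(precision=3,suppress=True)
def down(yaw): # tool y at yaw, z down
    y=np.array([np.cos(yaw),np.sin(yaw),0]);z=np.array([0,0,-1.]);return np.c_[np.cross(y,z),y,z]
def label_rot(psi=-.15):
    s,c=np.sin(.611),np.cos(.611)
    n=np.array([-s*np.cos(psi),-s*np.sin(psi),c]);yv=np.array([-np.sin(psi),np.cos(psi),0]);x=np.cross(yv,n)
    return np.c_[np.cross(x,-n),x,-n],n   # tool y = up slope
def rel(pos,Rt,p0=None,R0=None):
    o=robot.get_obs()
    p0=o["position"] if p0 is None else p0; R0=R.from_quat(o["tool_rot"]) if R0 is None else R.from_matrix(R0)
    dp=R0.inv().apply(np.array(pos)-p0)*1000; dr=(R0.inv()*R.from_matrix(Rt)).as_rotvec()
    print("dp",dp,np.linalg.norm(dp),"rot",dr,np.linalg.norm(dr))
E
python3 - <<'E'
from go import *
rel([.5015,-.080,.21],down(-.15))
rel([.5015,-.080,.096],down(-.15),[.5015,-.080,.21],down(-.15))
E
```

```text
dp [-501.07  -542.259   12.565] 738.4267403140032 rot [-0.     0.     1.399] 1.3990056323444384
dp [  0.   0. 114.] 113.99999999999999 rot [0. 0. 0.] 0.0
```

```bash
python3 -m jog '{"dp":[[-501,-542,0],[-501,-542,0],[-501,-542,0],[-501,-542,0],[-501,-542,0],[-501,-542,0],[-501,-542,0],[-501,-542,0],[-501,-542,0],[-501,-542,0],[-501,-542,0],[-501,-542,0]],"delta_rot":[[0,0,1.399],[0,0,1.399],[0,0,1.399],[0,0,1.399],[0,0,1.399],[0,0,1.399],[0,0,1.399],[0,0,1.399],[0,0,1.399],[0,0,1.399],[0,0,1.399],[0,0,1.399]],"gripper":[1,1,1,1,1,1,1,1,1,1,1,1]}'
python3 - <<'E'
from go import *
rel([.5015,-.080,.21],down(-.15)); print(robot.get_obs()["q"])
E
```

```text
time: 2.4
position: [0.4454, 0.044, 0.2229]
tool_rot: [0.758, 0.652, 0.0, 0.0]
ft_force: [1.5, -0.2, 0.7]
grip_width: 0.0868
grip_force: 0.0
dp [-114.228   74.063   12.977] 136.754882106619 rot [ 0.001 -0.    -0.   ] 0.0012188333413696115
[-0.152  0.289  1.86   0.     0.992 -0.002]
```

```bash
python3 -m jog '{"dp":[[-114,74,13],[-114,74,13],[-114,74,13],[-114,74,13],[-114,74,13],[-114,74,13]],"delta_rot":[[0,0,0],[0,0,0],[0,0,0],[0,0,0],[0,0,0],[0,0,0]],"gripper":[1,1,1,1,1,1]}'
python3 - <<'E'
from go import *
rel([.5015,-.080,.096],down(-.15)); print(robot.get_obs()["q"])
E
```

```text
time: 3.0
position: [0.4998, -0.0766, 0.2094]
tool_rot: [0.758, 0.652, -0.0, -0.001]
ft_force: [0.2, -0.3, -0.4]
grip_width: 0.0869
grip_force: 0.0
dp [ -3.235   2.323 113.433] 113.50291363272017 rot [-0.001 -0.001  0.001] 0.0016887819018594878
[-0.373  0.386  1.741  0.     1.015 -0.224]
```

```bash
python3 -m jog '{"dp":[[-3,2,30],[-3,2,60],[-3,2,90],[-3,2,113],[-3,2,113],[-3,2,113],[-3,2,113],[-3,2,113],[-3,2,113],[-3,2,113],[-3,2,113],[-3,2,113]],"delta_rot":[[0,0,0],[0,0,0],[0,0,0],[0,0,0],[0,0,0],[0,0,0],[0,0,0],[0,0,0],[0,0,0],[0,0,0],[0,0,0],[0,0,0]],"gripper":[1,1,1,1,1,-1,-1,-1,-1,-1,-1,-1]}' 30
python3 - <<'E'
from go import *
import cv2
ims=[robot.camera(c) for c in("scene","top")]
a=cv2.resize(ims[0][120:220,190:320],(520,400),interpolation=2);b=cv2.resize(ims[1][170:250,240:310],(350,400),interpolation=2)
cv2.imwrite("pics/g1.png",np.hstack([a,b])[:,:800,::-1]); print(robot.get_obs()["ft_force"])
Rl,n=label_rot(); pr=np.array([.562,.0665,.049])+n*(.1+.096-.005); o=robot.get_obs()
rel(pr,Rl); rel(pr,Rl,o["position"]+[0,0,.08]); print(pr)
E
```

```text
time: 4.2
position: [0.5023, -0.081, 0.0967]
tool_rot: [0.758, 0.652, 0.0, 0.0]
ft_force: [0.5, 0.3, -0.8]
grip_width: 0.0392
grip_force: 0.0
[-0.017  0.121  0.163]
dp [ 154.736  -72.563 -108.901] 202.65270534109732 rot [-0.611  0.    -0.   ] 0.6111371594752406
dp [154.733 -72.552 -28.901] 173.3246238129641 rot [-0.611  0.    -0.   ] 0.6111371594752406
[0.454 0.083 0.205]
```

View pics/g1.png

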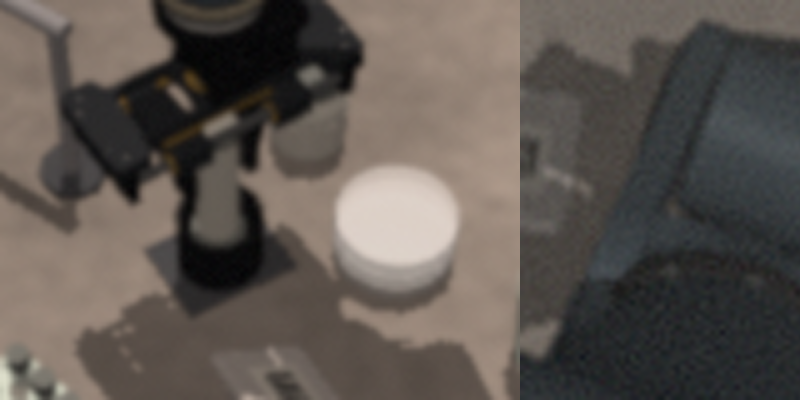

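```bash
python3 -m jog '{"dp":[[0,0,0],[0,0,0],[0,0,0],[0,0,0]],"delta_rot":[[0,0,0],[0,0,0],[0,0,0],[0,0,0]],"gripper":[-1,-1,-1,-1]}' 30
```

```text
time: 4.7
position: [0.5023, -0.081, 0.0965]
tool_rot: [0.758, 0.652, -0.0, 0.0]
ft_force: [-0.1, -0.2, -0.5]
grip_width: 0.0294
grip_force: 30.0
```

```bash
python3 -m jog '{"dp":[[0,0,-20],[0,0,-50],[0,0,-80],[0,0,-100],[0,0,-100],[0,0,-100],[0,0,-100]],"delta_rot":[[0,0,0],[0,0,0],[0,0,0],[0,0,0],[0,0,0],[0,0,0],[0,0,0]],"gripper":[-1,-1,-1,-1,-1,-1,-1]}'
python3 - <<'E'
from go import *
Rl,n=label_rot(); pr=np.array([.562,.0665,.049])+n*(.1+.0915)
rel(pr,Rl);print(robot.get_obs()["q"])
E
```

```text
time: 5.4
position: [0.501, -0.0804, 0.195]
tool_rot: [0.758, 0.652, -0.001, -0.002]
ft_force: [0.2, 0.4, -2.6]
grip_width: 0.0298
grip_force: 30.0
dp [154.407 -71.569 -10.488] 170.51018460421852 rot [-0.615 -0.001 -0.   ] 0.6145179631743375
[-0.38   0.41   1.751 -0.     0.984 -0.23 ]
```

```bash
python3 -m jog '{"dp":[[30,-14,-10],[60,-28,-10],[90,-42,-10],[120,-56,-10],[154,-71,-10],[154,-71,-10],[154,-71,-10],[154,-71,-10],[154,-71,-10]],"delta_rot":[[-0.12,0,0],[-0.24,0,0],[-0.36,0,0],[-0.48,0,0],[-0.612,0,0],[-0.612,0,0],[-0.612,0,0],[-0.612,0,0],[-0.612,0,0]],"gripper":[-1,-1,-1,-1,-1,-1,-1,-1,-1]}'
python3 - <<'E'
from go import *
import cv2
ims=[robot.camera(c) for c in("scene","top")]
a=cv2.resize(ims[0][130:260,210:340],(450,450),interpolation=2);b=cv2.resize(ims[1][160:260,205:283],(350,450),interpolation=2)
cv2.imwrite("pics/r1.png",np.hstack([a,b])[:,:,::-1])
Rl,n=label_rot(); pr=np.array([.562,.0665,.049])+n*(.1+.0915)
rel(pr,Rl);o=robot.get_obs();print(o["q"],o["time"],o["grip_width"])
z=R.from_quat(o["tool_rot"]).as_matrix()[:,2]
nose=o["position"]+.0915*z
print(nose, proj("scene",nose)-[210,130],proj("scene",nose-.11*z)-[210,130],proj("scene",[.562,.0665,.049])-[210,130])
E
```

```text
time: 6.3
position: [0.4592, 0.0578, 0.208]
tool_rot: [0.731, 0.617, 0.171, 0.235]
ft_force: [0.4, 0.0, -1.4]
grip_width: 0.0296
grip_force: 30.0
dp [23.68  -8.202 -4.517] 25.4637187420615 rot [-0.025  0.05   0.   ] 0.056160222585935546
[-0.043  0.251  2.248 -1.048  0.126  1.134] 6.4 0.029284116798081846
[0.508 0.046 0.131] [[64.595 56.431]] [[87.811 25.475]] [[53.83  90.016]]
```

View pics/r1.png

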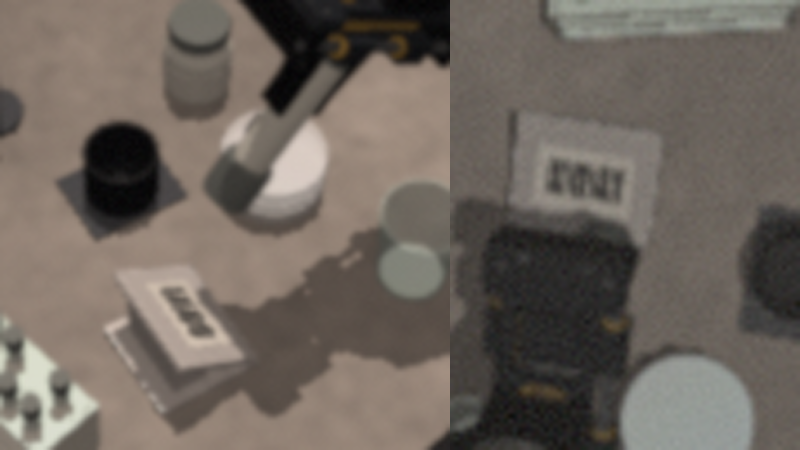

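```bash
python3 -m jog '{"dp":[[23,-8,-4],[23,-8,-4],[23,-8,-4],[23,-8,-4],[23,-8,-4],[23,-8,-4]],"delta_rot":[[-0.02,0.05,0],[-0.02,0.05,0],[-0.02,0.05,0],[-0.02,0.05,0],[-0.02,0.05,0],[-0.02,0.05,0]],"gripper":[-1,-1,-1,-1,-1,-1]}'
python3 - <<'E'
from go import *
Rl,n=label_rot(); pr=np.array([.562,.0665,.049])+n*(.1+.0915)
rel(pr,Rl);o=robot.get_obs();print(o["q"],o["joint_velocities"])
z=R.from_quat(o["tool_rot"]).as_matrix()[:,2]; print(np.arccos(-z@n))
nose=o["position"]+.0915*z;d=np.array([.562,.0665,.049])-nose
print(nose, d@-n, (d-z*(d@z))*1000, Rl[:,0],Rl[:,1])
E
```

```text
time: 7.0
position: [0.4563, 0.0811, 0.2078]
tool_rot: [0.724, 0.621, 0.196, 0.228]
ft_force: [1.0, 0.1, -2.1]
grip_width: 0.0294
grip_force: 30.0
dp [ 1.367 -3.707 -0.23 ] 3.957202821214285 rot [ 0.     0.001 -0.001] 0.0020665202060872346
[-0.012  0.254  2.269 -1.429  0.082  1.544] [-0.    -0.003  0.002 -0.006 -0.003  0.014]
0.0015013350290774994
[0.508 0.073 0.133] 0.09977271612329258 [-2.777  2.096 -2.146] [0.149 0.989 0.   ] [ 0.81  -0.122  0.574]
```

```bash
python3 -m jog '{"dp":[[1,-4,0],[1,-4,0],[1,-4,0],[1,-4,0]],"delta_rot":[[0,0,0],[0,0,0],[0,0,0],[0,0,0]],"gripper":[-1,-1,-1,-1]}'
cat > chk.py <<'E'
from go import *
Rl,n=label_rot(); pr=np.array([.562,.0665,.049])+n*(.1+.0915)
rel(pr,Rl);o=robot.get_obs();print(o["time"],o["q"],o["joint_velocities"])
z=R.from_quat(o["tool_rot"]).as_matrix()[:,2]; print(np.arccos(-z@n))
nose=o["position"]+.0915*z;d=np.array([.562,.0665,.049])-nose
print(d@-n, (d-z*(d@z))*1000)
E
python3 chk.py
```

```text
time: 7.4
position: [0.4532, 0.0832, 0.2072]
tool_rot: [0.724, 0.621, 0.195, 0.227]
ft_force: [-0.5, -0.2, -2.0]
grip_width: 0.0297
grip_force: 30.0
dp [-0.271 -0.639  1.226] 1.4089205676445158 rot [-0.002  0.001 -0.002] 0.003363282690212081
7.4 [-0.005  0.253  2.273 -1.43   0.084  1.551] [ 0.    -0.    -0.001 -0.001 -0.001  0.002]
0.0024797543467285754
0.10122495452935011 [-0.173 -0.078 -0.111]
```

```bash
python3 -m jog '{"dp":[[0,0,0],[0,0,0],[0,0,0],[0,0,0],[0,0,0],[0,0,0],[0,0,0],[0,0,0],[0,0,0],[0,0,0],[0,0,0],[0,0,0]],"delta_rot":[[0,-0.008,0],[0,-0.008,0],[0,-0.008,0],[0,-0.008,0],[0,-0.008,0],[0,-0.008,0],[0,-0.008,0],[0,-0.008,0],[0,-0.008,0],[0,-0.008,0],[0,-0.008,0],[0,-0.008,0]],"gripper":[-1,-1,-1,-1,-1,-1,-1,-1,-1,-1,-1,-1]}'; python3 chk.py
python3 -m jog '{"dp":[[0,0,0],[0,0,0],[0,0,0],[0,0,0],[0,0,0],[0,0,0],[0,0,0],[0,0,0],[0,0,0],[0,0,0],[0,0,0],[0,0,0]],"delta_rot":[[0,0,0],[0,0,0],[0,0,0],[0,0,0],[0,0,0],[0,0,0],[0,0,0],[0,0,0],[0,0,0],[0,0,0],[0,0,0],[0,0,0]],"gripper":[-1,-1,-1,-1,-1,-1,-1,-1,-1,-1,-1,-1]}'; python3 - <<'E'
from go import *
import cv2
im=robot.camera("scene")
cv2.imwrite("pics/r2.png",cv2.resize(im[140:250,220:330],(600,600),interpolation=2)[:,:,::-1])
E
```

```text
time: 8.6
position: [0.4532, 0.0832, 0.2072]
tool_rot: [0.725, 0.62, 0.192, 0.23]
ft_force: [0.2, 0.0, -1.8]
grip_width: 0.0296
grip_force: 30.0
dp [-0.245 -0.585  1.182] 1.3413112163635819 rot [-0.002  0.009 -0.003] 0.009575293200292783
8.6 [ 0.003  0.254  2.271 -1.417  0.097  1.546] [ 0.     0.    -0.    -0.002 -0.001  0.   ]
0.009234319856349416
0.10118219838863272 [ 0.138  1.455 -0.072]
time: 9.8
position: [0.4532, 0.0832, 0.2072]
tool_rot: [0.725, 0.62, 0.192, 0.23]
ft_force: [0.1, -0.4, -1.8]
grip_width: 0.0298
grip_force: 30.0
```

View pics/r2.png

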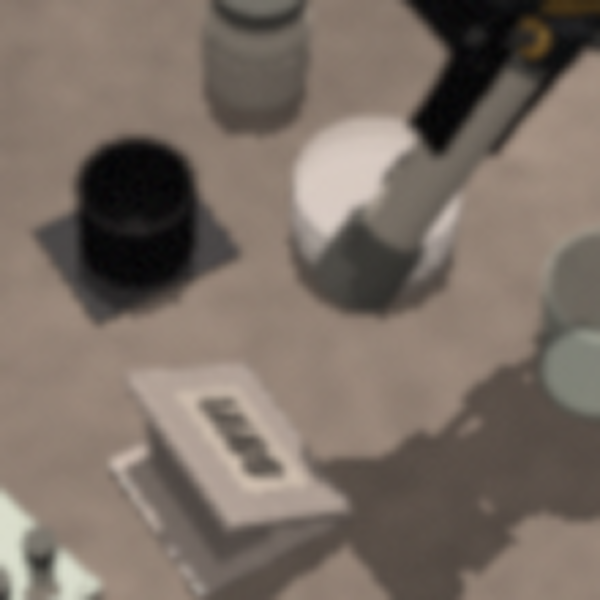

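```bash
python3 - <<'E'
from go import *
rel([.5023,-.081,.197],down(-.15))
E
python3 -m jog '{"dp":[[0,0,0],[0,0,0],[0,0,0],[0,0,0],[0,0,0]],"delta_rot":[[0,0,0],[0,0,0],[0,0,0],[0,0,0],[0,0,0]],"gripper":[-1,-1,-1,-1,-1]}'
```

```text
dp [-154.411   54.538   51.483] 171.66152145999317 rot [ 0.609  0.008 -0.005] 0.6085746316655647
time: 10.35
position: [0.4532, 0.0832, 0.2072]
tool_rot: [0.725, 0.62, 0.192, 0.23]
ft_force: [-0.3, 0.3, -2.3]
grip_width: 0.0294
grip_force: 30.0
```

```bash
python3 -m jog '{"dp":[[-30,11,10],[-62,22,21],[-93,33,31],[-124,44,41],[-154,54,51],[-154,54,51],[-154,54,51],[-154,54,51],[-154,54,51],[-154,54,51],[-154,54,51],[-154,54,51]],"delta_rot":[[0.12,0,0],[0.24,0,0],[0.36,0,0],[0.48,0,0],[0.609,0.008,-0.005],[0.609,0.008,-0.005],[0.609,0.008,-0.005],[0.609,0.008,-0.005],[0.609,0.008,-0.005],[0.609,0.008,-0.005],[0.609,0.008,-0.005],[0.609,0.008,-0.005]],"gripper":[-1,-1,-1,-1,-1,-1,-1,-1,-1,-1,-1,-1]}'
python3 - <<'E'
from go import *
rel([.5023,-.081,.0965],down(-.15));print(robot.get_obs()["q"])
E
```

```text
time: 11.55
position: [0.5007, -0.0801, 0.1965]
tool_rot: [0.758, 0.652, -0.001, -0.001]
ft_force: [-0.1, 0.3, -2.5]
grip_width: 0.0296
grip_force: 30.0
dp [-0.673  1.881 99.975] 99.99513789113485 rot [-0.002 -0.    -0.   ] 0.001989518958864731
[-0.379  0.407  1.752 -0.     0.985 -0.229]
```

```bash
python3 -m jog '{"dp":[[-1,2,15],[-1,2,35],[-1,2,55],[-1,2,75],[-1,2,90],[-1,2,97],[-1,2,99],[-1,2,99],[-1,2,99],[-1,2,99]],"delta_rot":[[0,0,0],[0,0,0],[0,0,0],[0,0,0],[0,0,0],[0,0,0],[0,0,0],[0,0,0],[0,0,0],[0,0,0]],"gripper":[-1,-1,-1,-1,-1,-1,-1,-1,-1,-1]}'
```

```text
time: 12.55
position: [0.5039, -0.0819, 0.0988]
tool_rot: [0.758, 0.652, 0.0, 0.001]
ft_force: [0.2, 0.8, -2.9]
grip_width: 0.0296
grip_force: 30.0
```

```bash
python3 -m jog '{"dp":[[0,-1,1],[0,-1,2],[0,-1,3],[0,-1,3],[0,-1,3]],"delta_rot":[[0,0,0],[0,0,0],[0,0,0],[0,0,0],[0,0,0]],"gripper":[-1,-1,-1,-1,-1]}'
```

```text
time: 13.05
position: [0.5025, -0.0816, 0.0965]
tool_rot: [0.758, 0.652, 0.0, 0.0]
ft_force: [-1.9, 0.7, 9.1]
grip_width: 0.0296
grip_force: 30.0
```

Nose is on the floor (9 N up). Release fully, then rise.

```bash
python3 -m jog '{"dp":[[0,0,0],[0,0,0],[0,0,0],[0,0,0],[0,0,0],[0,0,0],[0,0,0],[0,0,0],[0,0,-20],[0,0,-60],[0,0,-100],[0,0,-120]],"delta_rot":[[0,0,0],[0,0,0],[0,0,0],[0,0,0],[0,0,0],[0,0,0],[0,0,0],[0,0,0],[0,0,0],[0,0,0],[0,0,0],[0,0,0]],"gripper":[1,1,1,1,1,1,1,1,1,1,1,1]}'
python3 - <<'E'
from go import *
rel([.536,.303,.22],down(-1.536));print(robot.get_obs()["q"])
E
```

```text
time: 14.25
position: [0.5039, -0.0821, 0.2182]
tool_rot: [0.758, 0.652, 0.001, 0.002]
ft_force: [0.7, -0.5, -0.8]
grip_width: 0.0871
grip_force: 0.0
dp [385.561 -25.82   -2.245] 386.43125869347824 rot [ 0.004 -0.002  1.386] 1.3859751052807832
[-0.381  0.378  1.724  0.     1.034 -0.231]
```

```bash
python3 -m jog '{"dp":[[386,-26,-2],[386,-26,-2],[386,-26,-2],[386,-26,-2],[386,-26,-2],[386,-26,-2],[386,-26,-2],[386,-26,-2],[386,-26,-2],[386,-26,-2],[386,-26,-2],[386,-26,-2]],"delta_rot":[[0,0,1.386],[0,0,1.386],[0,0,1.386],[0,0,1.386],[0,0,1.386],[0,0,1.386],[0,0,1.386],[0,0,1.386],[0,0,1.386],[0,0,1.386],[0,0,1.386],[0,0,1.386]],"gripper":[1,1,1,1,1,1,1,1,1,1,1,1]}'
python3 - <<'E'
from go import *
rel([.536,.303,.132],down(-1.536));print(robot.get_obs()["q"])
import cv2
ims=[robot.camera(c) for c in("scene","top")]
a=cv2.resize(ims[0][130:230,210:310],(400,400),interpolation=2);b=cv2.resize(ims[1][190:240,255:305],(400,400),interpolation=2)
cv2.imwrite("pics/h1.png",np.hstack([a,b])[:,:,::-1])
E
```

```text
time: 15.45
position: [0.5342, 0.3036, 0.2169]
tool_rot: [1.0, 0.019, -0.001, 0.0]
ft_force: [0.6, -0.4, -0.1]
grip_width: 0.0872
grip_force: 0.0
dp [ 1.892  0.692 84.885] 84.90920451448648 rot [0.    0.001 0.003] 0.0031562104825597886
[0.335 0.52  1.465 0.    1.158 1.868]
```

View pics/h1.png

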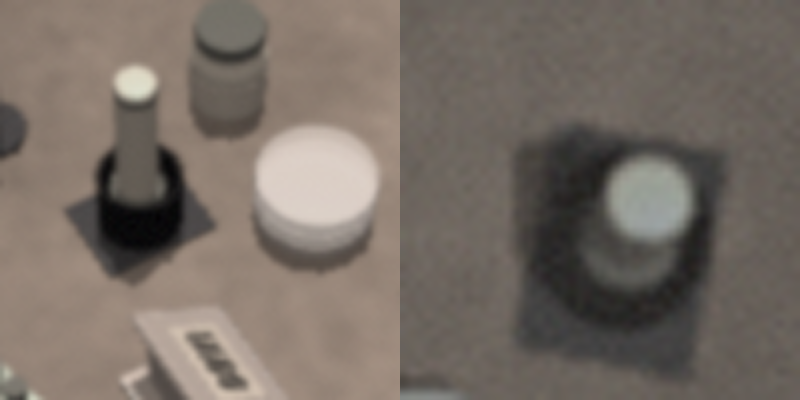

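```bash
python3 -m jog '{"dp":[[2,1,30],[2,1,60],[2,1,80],[2,1,84],[2,1,84],[2,1,84],[2,1,84],[2,1,84],[2,1,84],[2,1,84],[2,1,84],[2,1,84]],"delta_rot":[[0,0,0],[0,0,0],[0,0,0],[0,0,0],[0,0,0],[0,0,0],[0,0,0],[0,0,0],[0,0,0],[0,0,0],[0,0,0],[0,0,0]],"gripper":[1,1,1,1,1,1,-1,-1,-1,-1,-1,-1]}' 35
python3 -m jog '{"dp":[[0,0,0],[0,0,0],[0,0,0],[0,0,0],[0,0,0],[0,0,0]],"delta_rot":[[0,0,0],[0,0,0],[0,0,0],[0,0,0],[0,0,0],[0,0,0]],"gripper":[-1,-1,-1,-1,-1,-1]}' 35
```

```text
time: 16.75
position: [0.5365, 0.3031, 0.1332]
tool_rot: [1.0, 0.017, -0.0, -0.0]
ft_force: [-0.7, -0.4, -0.3]
grip_width: 0.0471
grip_force: 0.0
time: 17.35
position: [0.5365, 0.3031, 0.1331]
tool_rot: [1.0, 0.017, -0.0, -0.0]
ft_force: [0.0, 1.5, -1.1]
grip_width: 0.0296
grip_force: 34.9
```

```bash
python3 -m jog '{"dp":[[0,0,-10],[0,0,-30],[0,0,-55],[0,0,-80],[0,0,-105],[0,0,-130],[0,0,-155],[0,0,-180],[0,0,-200],[0,0,-207],[0,0,-207],[0,0,-207]],"delta_rot":[[0,0,0],[0,0,0],[0,0,0],[0,0,0],[0,0,0],[0,0,0],[0,0,0],[0,0,0],[0,0,0],[0,0,0],[0,0,0],[0,0,0]],"gripper":[-1,-1,-1,-1,-1,-1,-1,-1,-1,-1,-1,-1]}'
python3 - <<'E'
from go import *
import cv2
ims=[robot.camera(c) for c in("scene","top")]
o=robot.get_obs(); b=o["position"]-[0,0,.133]; u,v=proj("scene",b+[0,0,.08])[0].astype(int)
u=min(u,430);a=cv2.resize(ims[0][v-75:v+75,u-80:u+80],(560,525),interpolation=2)
cv2.imwrite("pics/m1.png",a[:,:,::-1]);print(u,v,[((proj("scene",b+[x,y,z])[0]-[u-80,v-75])*3.5).round() for x in(-.091,.091) for y in (0,) for z in(0,.08)])
rel([.5536,-.3228,.34],down(-np.pi/2+.225))
E
```

```text
time: 18.55
position: [0.5358, 0.3026, 0.339]
tool_rot: [1.0, 0.017, -0.001, 0.0]
ft_force: [0.4, 0.3, -3.3]
grip_width: 0.0296
grip_force: 34.9
354 227 [array([351., 243.]), array([380., 177.]), array([158., 417.]), array([176., 357.])]
dp [ -3.795 625.66   -1.041] 625.6722342343412 rot [ 0.     0.004 -0.19 ] 0.19040463068675512
```

View pics/m1.png

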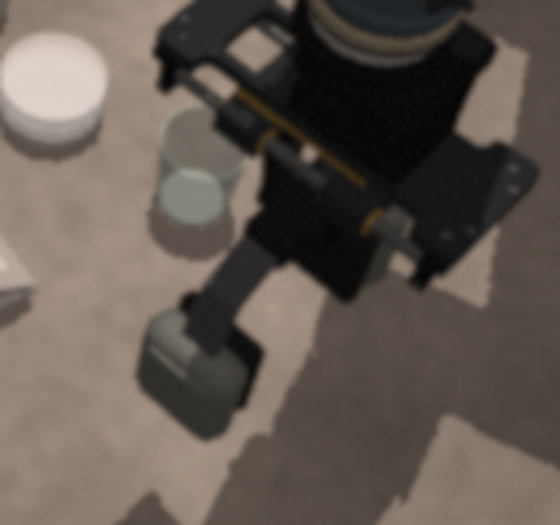

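```bash
python3 -m jog '{"dp":[[0,10,0],[0,30,0],[0,60,0],[0,95,0],[0,130,0],[0,165,0],[0,200,0],[0,235,0],[0,270,0],[0,305,0],[0,340,0],[0,375,0]],"delta_rot":[[0,0,0],[0,0,-0.01],[0,0,-0.02],[0,0,-0.03],[0,0,-0.04],[0,0,-0.05],[0,0,-0.06],[0,0,-0.07],[0,0,-0.08],[0,0,-0.09],[0,0,-0.10],[0,0,-0.11]],"gripper":[-1,-1,-1,-1,-1,-1,-1,-1,-1,-1,-1,-1]}'
python3 - <<'E'
from go import *
rel([.5536,-.3228,.34],down(-np.pi/2+.225))
E
```

```text
time: 19.85
position: [0.5488, -0.0738, 0.3394]
tool_rot: [0.997, 0.072, -0.001, -0.0]
ft_force: [-0.8, -0.0, -2.0]
grip_width: 0.0296
grip_force: 34.9
dp [-31.194 247.127  -0.632] 249.0887142384097 rot [-0.001  0.002 -0.08 ] 0.08032467317051563
```

```bash
python3 -m jog '{"dp":[[-4,35,0],[-9,70,0],[-13,105,0],[-18,140,0],[-22,175,0],[-26,205,0],[-29,230,0],[-31,247,0],[-31,247,0],[-31,247,0],[-31,247,0]],"delta_rot":[[0,0,-0.01],[0,0,-0.02],[0,0,-0.03],[0,0,-0.04],[0,0,-0.05],[0,0,-0.06],[0,0,-0.07],[0,0,-0.08],[0,0,-0.08],[0,0,-0.08],[0,0,-0.08]],"gripper":[-1,-1,-1,-1,-1,-1,-1,-1,-1,-1,-1]}'
python3 - <<'E'
from go import *
import cv2
im=robot.camera("scene"); o=robot.get_obs()
rel([.5536,-.3228,.180],down(-np.pi/2+.225)); print(o["q"])
c=im[40:190,110:250]; cv2.imwrite("pics/m2.png",cv2.resize(c,(560,600),interpolation=2)[:,:,::-1])
Rm=R.from_euler("z",.225).as_matrix(); b=o["position"]-[0,0,.133]
for x in(-.091,.091):
  for z in (0,.08): print(x,z,((proj("scene",b+Rm@[x,0,z])[0]-[110,40])*4).round())
print([((proj("scene",np.array([.5536,-.3228,.165])+Rm@[0,y,0])[0]-[110,40])*4).round() for y in(-.12,0,.12)])
E
```

```text
time: 20.95
position: [0.5542, -0.3196, 0.3396]
tool_rot: [0.994, 0.112, -0.001, -0.001]
ft_force: [-0.5, -0.2, -1.9]
grip_width: 0.0296
grip_force: 34.9
dp [ -1.362   3.23  159.878] 159.9163013971 rot [-0.001  0.001  0.001] 0.0015711177934095483
[-0.697  0.448  1.239  0.     1.456  0.648]
-0.091 0 [328. 159.]
-0.091 0.08 [316.  68.]
0.091 0 [154. 315.]
0.091 0.08 [131. 226.]
[array([124., 205.]), array([251., 275.]), array([385., 348.])]
```

View pics/m2.png

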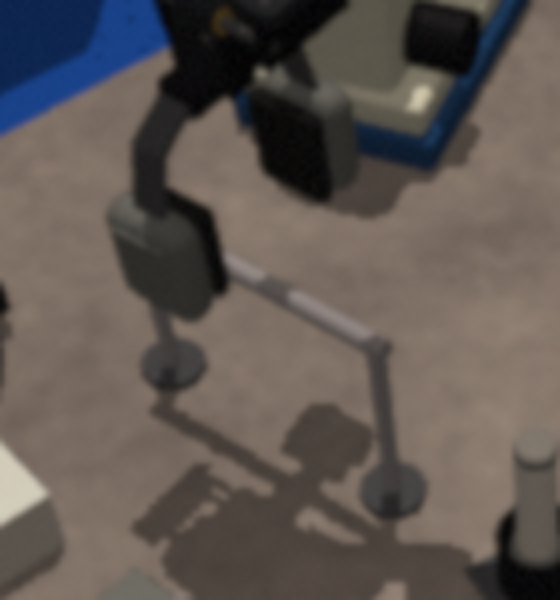

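```bash
python3 -m jog '{"dp":[[-1,3,10],[-1,3,30],[-1,3,55],[-1,3,80],[-1,3,105],[-1,3,130],[-1,3,147],[-1,3,155],[-1,3,155],[-1,3,155],[-1,3,155]],"delta_rot":[[0,0,0],[0,0,0],[0,0,0],[0,0,0],[0,0,0],[0,0,0],[0,0,0],[0,0,0],[0,0,0],[0,0,0],[0,0,0]],"gripper":[-1,-1,-1,-1,-1,-1,-1,-1,-1,-1,-1]}'
python3 -m jog '{"dp":[[0,0,1],[0,0,2],[0,0,3],[0,0,4],[0,0,4],[0,0,4]],"delta_rot":[[0,0,0],[0,0,0],[0,0,0],[0,0,0],[0,0,0],[0,0,0]],"gripper":[-1,-1,-1,-1,-1,-1]}'
```

```text
time: 22.1
position: [0.555, -0.3243, 0.1864]
tool_rot: [0.994, 0.112, 0.001, 0.001]
ft_force: [1.0, -0.6, -1.7]
grip_width: 0.0298
grip_force: 34.9
time: 22.7
position: [0.5542, -0.3238, 0.1809]
tool_rot: [0.994, 0.112, -0.0, -0.0]
ft_force: [0.1, -0.3, -2.1]
grip_width: 0.0294
grip_force: 34.9
```

```bash
python3 -m jog '{"dp":[[0,0,1],[0,0,1.5],[0,0,2],[0,0,2],[0,0,2]],"delta_rot":[[0,0,0],[0,0,0],[0,0,0],[0,0,0],[0,0,0]],"gripper":[-1,-1,-1,-1,-1]}'
python3 - <<'E'
from go import *
import cv2
im=robot.camera("scene"); 
c=im[60:200,110:250]; cv2.imwrite("pics/m3.png",cv2.resize(c,(600,600),interpolation=2)[:,:,::-1])
E
```

```text
time: 23.2
position: [0.5542, -0.3238, 0.179]
tool_rot: [0.994, 0.112, -0.0, -0.0]
ft_force: [-0.4, -0.8, -1.4]
grip_width: 0.0297
grip_force: 34.9
```

View pics/m3.png

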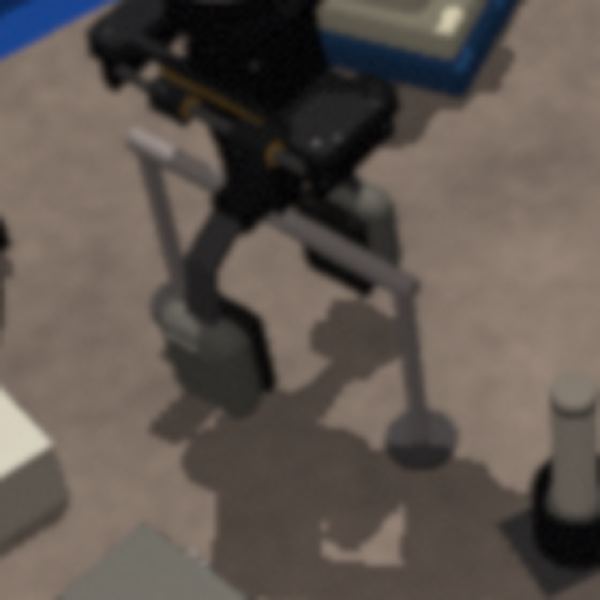

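```bash
python3 -m jog '{"dp":[[0,0,0.5],[0,0,1],[0,0,1],[0,0,1]],"delta_rot":[[0,0,0],[0,0,0],[0,0,0],[0,0,0]],"gripper":[-1,-1,-1,-1]}'; python3 -m jog '{"dp":[[0,0,0.5],[0,0,1],[0,0,1],[0,0,1]],"delta_rot":[[0,0,0],[0,0,0],[0,0,0],[0,0,0]],"gripper":[-1,-1,-1,-1]}'
```

```text
time: 23.65
position: [0.5542, -0.3238, 0.178]
tool_rot: [0.994, 0.112, -0.0, -0.0]
ft_force: [0.2, 0.8, -1.4]
grip_width: 0.0297
grip_force: 34.9
time: 24.05
position: [0.5543, -0.3239, 0.1776]
tool_rot: [0.994, 0.112, -0.0, 0.0]
ft_force: [-1.4, 1.8, 3.3]
grip_width: 0.0297
grip_force: 34.9
```

```bash
python3 -m jog '{"dp":[[0,0,0],[0,0,0],[0,0,0],[0,0,0],[0,0,0],[0,0,0],[0,0,0],[0,0,0],[0,0,-10],[0,0,-40],[0,0,-80],[0,0,-120]],"delta_rot":[[0,0,0],[0,0,0],[0,0,0],[0,0,0],[0,0,0],[0,0,0],[0,0,0],[0,0,0],[0,0,0],[0,0,0],[0,0,0],[0,0,0]],"gripper":[1,1,1,1,1,1,1,1,1,1,1,1]}'
python3 -m jog '{"dp":[[50,0,-20],[100,0,-20],[150,0,-20],[200,0,-20],[200,0,-20],[200,0,-20],[200,0,-20],[200,0,-20],[200,0,-20],[200,0,-20]],"delta_rot":[[0,0,0],[0,0,0],[0,0,0],[0,0,0],[0,0,0],[0,0,0],[0,0,0],[0,0,0],[0,0,0],[0,0,0]],"gripper":[1,1,1,1,1,1,1,1,1,1]}'
python3 - <<'E'
from go import *
import cv2
ims=[robot.camera(c) for c in("scene","top")]
a=cv2.resize(ims[0][60:200,110:250],(420,420),interpolation=2);b=cv2.resize(ims[1][140:260,315:420],(370,420),interpolation=2)
cv2.imwrite("pics/f.png",np.hstack([a,b])[:,:,::-1])
E
```

```text
time: 25.25
position: [0.554, -0.3236, 0.2986]
tool_rot: [0.994, 0.112, -0.0, -0.0]
ft_force: [0.6, -0.9, 0.6]
grip_width: 0.0868
grip_force: 0.0
time: 26.25
position: [0.7484, -0.28, 0.318]
tool_rot: [0.994, 0.112, 0.0, 0.0]
ft_force: [0.2, -0.4, -0.1]
grip_width: 0.0869
grip_force: 0.0
```

View pics/f.png

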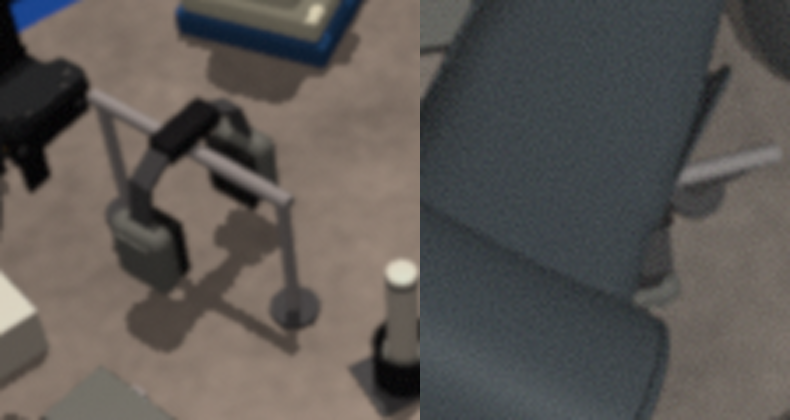

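```bash
python3 -c "
from rig import robot
print(robot.hand_in())"
```

```text
the job is handed in; nothing more can be done
None
```

The scanner was held about 10 cm from the label, aimed within about 2 mm of its centre for over two seconds. It is back nose-down in its holder. The ear defenders hang squarely across the middle of the rail bar with a cup on each side, and the job was handed in at about 26 s.

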